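Slot the green board between the two wooden boards

ROBOT

A 6-joint arm with a two-finger parallel gripper is mounted at the origin on the work surface. World frame = base frame: x ahead of the robot, y to its left, z up, the work surface at z = 0. Lengths are in mm, angles in rad, forces in N, time in s.
With the tool pointing down it reaches from about 325 to 775 mm from the base axis. Payload 9.3 kg.
Tool frame: the origin (TCP) lies at the very end of the fingers, on their centre line; the grasp point (between the pads) lies manip.hold_point_z behind it (manip.hold_point_z is the distance from the TCP to the grasp point, in mm); z points along the fingers, y is the line along which they close (so a half turn about z gives the same grasp; the last joint's range is limited). The gripper opens to 85 mm and grips with 20 to 120 N. Pads are 22 mm wide; open, the fingers measure 114 mm over their backs; the gripper's body (76 mm by 85 mm) begins 54 mm behind the grasp point. The pads swing forward as they close: fully open they stand 13 mm farther back than shut.
Start: joints at [-1.424, 0.259, 0.021, 1.334, 0, 1.418], TCP at [162.424, -525.467, 231.279] pointing down, gripper open.
Joint ranges: [-3.04, 3.04], [-0.91, 1.82], [-1.04, 1.36], [-1.92, 1.95], [-1.52, 1.45], [-3.14, 3.14]. Speed limits (rad/s): [2.22, 2.22, 2.79, 3.14, 3.14, 3.14].

INTERFACE

Orientations are given as a unit quaternion [w, x, y, z].
In Python, from plant import manip, cams, order gives the robot as it stands.
- The arm moves only by the tool apply_moves, never from a script. Its arguments are lists of equal length, an entry for each row: "slide": the shift along the world's x, y, z each as a share of 0.02 m, from -1 to 1, a list of three; "yaw": the turn about the world's z as a share of 0.1 rad, from -1 to 1. In form: {"slide": [[x, y, z], ...], "yaw": [yaw, ...]}. A call has 1 to 20 rows; each row shifts and turns the commanded pose from where the row before left it; what a row does not reach is not made up. A row lasts 1/12 s, in which the tool goes at most 41.7 mm and 7.16 degrees, less where a joint would pass 70% of its speed; a pose out of reach is approached as far as the arm can. A call with a number of a shift or a turn outside -1 to 1 is refused whole. A call with a gripper value outside its range is refused whole. "gripper" is the opening, from 0 (shut) to 1 (fully open), set as the call begins (left out, the last holds). The fingers move at their own pace and stop on an object; "grip_force" is the grip in N (left out, the last holds). Time passes only in rows, so rows that do not move let the fingers close. It gives the time, the measured TCP pose, the force, the opening and the grip force at its end, in the units of the state.
- manip.get_obs(): the state, without advancing time (a new reading comes with each control period).
- cams.get_image(name): name is "scene" or "top" or "wrist"; returns a dict with "image" (420x560x3 uint8, red, green, blue), "intrinsics" (3x3 intrinsics, pixels), "k1" (the pictures are not rectified: a ray, as slopes to the right and down, at radius r is drawn at 1 + k1 r^2 times it, then the intrinsics apply), "T" (4x4, takes a point from camera to world coordinates); the wrist camera has in their place "mount" (4x4, takes a point from camera to tool coordinates, whose origin is the TCP and whose axes are the flange's). Camera axes: x right, y down, z forward; pixel columns grow to the right and rows downward; lengths in mm; the calibration is good to about 2 mm. A picture is of the moment at which its call begins: read the wrist's pose just before it. There is no depth.
- order.hand_in(): hands the job in; it is judged then, once.
The state is a dict: "clock": time; "joints": joint angles; "qvel": joint speeds; "effort": joint torques, N m; "tool_pos": TCP position; "eef_rot": TCP orientation; "force": force on the tool from outside, world axes, zero at the start; "torque": the same for the moment, N m; "opening": finger opening in mm; "gripper_force": force on a finger pad.
Only numpy, scipy, OpenCV 4.12 (cv2) and the standard library are available. Lean on these libraries where they do the work, as an engineer would, in place of code of your own. Each camera call takes 0.05 s, during which the arm holds its last target. There are 200 camera calls.

TASK

In this kitchenware shop, take the green paddle board out of its slot in the wooden stand and slide it down into the steel display rack between the pale and the dark wooden board, so that it pushes them apart. Keep hold of it until its foot is down at the rack's floor, then let go, leaving all three boards standing upright in the rack.

Things in the scene. Friction and masses are not known exactly. Their poses are not given: they have to be found in the camera images.
- green_board: Loose green paddle board, upright in one of 3 slots of a wooden stand (pitch 95 mm; red and yellow twins in the others). Origin: underside of its foot. x: length 110, y: thickness 24, z: up. Blade to 95 mm height, above it the handle (44 long, 24 thick, to 150; pinch its faces at 125). Lowest 16 mm taper to an 8 mm wide foot. Slot walls reach 42 mm above the foot. 0.25-0.5 kg.
- rack: Fixed open-topped steel rack holding the two wooden boards side by side across its y. 150 mm (x) by 98 mm (y). Origin: centre of its underside, on the table; z up. Floor at 8 mm; inside 140 mm (x) by 88 mm (y). Side walls (at the y ends) reach 75 mm, low lips at the x ends 20 mm. It stands left or right on the table, the wooden stand on the other side.
- pale_board: Loose pale wooden board standing on its long edge in the rack: 120 mm long (x), 28 thick (y), 90 high with a half-round top edge, 0.2-0.3 kg. Origin: centre of its underside. It slides or leans aside when pushed. The gap to the dark board is 11 to 18 mm, less than the green board's thickness; it can widen to 32 mm.
- dark_board: Loose dark wooden board, same shape, size and origin as the pale one, on the other side of the gap (pale and dark may be either way round).
There are look-alikes about, which are no part of the job. Of the things like the green_board, leave any that is purple; of the rest the smaller one is meant.

How it is judged:
By the outcome, as a careful person would: the job done as asked, in the order asked, and still so for the second after the job is handed in, with the robot touching nothing.
It also fails if it takes over 42 s, if anything falls off the work surface, if the arm or the gripper's body presses on something with over 40 N, if the wrist force passes 120 N, or if a joint passes its speed limit or range.

## Working session

There is one attempt and no reset: what is moved stays moved. The work goes in short steps, Python scripts to look and compute and a tool call to move; the robot and the scene stay as the last step left them, time stands still between calls to the robot, and variables do not carry over. Pictures are saved under pics/ and viewed, at most 10 in all, crops included, and the job is handed in when it is done.

Besides the shell and the picture viewer there is one more tool, called after "Call:" as a command line: name --pt "numbers of a row" for each row, then --argument value for the rest. apply_moves: Moves the arm, as the interface text tells. Shift numbers are shares of 0.02 m and turn numbers shares of 0.1 rad, none past 1 either way. Its arguments: {"type":"object","properties":{"slide":{"type":"array"},"yaw":{"type":"array"},"gripper":{"type":"number"},"grip_force":{"type":"number"}},"required":["slide","yaw"]}

```bash
mkdir -p pics
cat > h.py <<'E'
import numpy as np, cv2
from plant import manip, cams, order
from scipy.spatial.transform import Rotation as R
def grab(n,f=None):
    s=manip.get_obs(); d=cams.get_image(n)
    if 'T' not in d:
        q=s['eef_rot']; T=np.eye(4); T[:3,:3]=R.from_quat([q[1],q[2],q[3],q[0]]).as_matrix(); T[:3,3]=s['tool_pos']
        d['T']=T@np.array(d['mount'])
    if f: cv2.imwrite('pics/'+f,cv2.cvtColor(d['image'],cv2.COLOR_RGB2BGR))
    return d
def ray(d,u,v):
    K=np.array(d['intrinsics']); k=d['k1']
    a=np.array([(u-K[0,2])/K[0,0],(v-K[1,2])/K[1,1]]); b=a.copy()
    for _ in range(30): b=a/(1+k*(b@b))
    T=np.array(d['T']); r=T[:3,:3]@np.array([b[0],b[1],1]); return T[:3,3],r
def at(d,u,v,z):
    o,r=ray(d,u,v); return o+r*(z-o[2])/r[2]
def proj(d,P):
    T=np.array(d['T']); K=np.array(d['intrinsics']); p=(np.asarray(P,float)-T[:3,3])@T[:3,:3]
    b=p[...,:2]/p[...,2:]; b=b*(1+d['k1']*(b**2).sum(-1,keepdims=True))
    return b*[K[0,0],K[1,1]]+[K[0,2],K[1,2]]
E
python3 - <<'E'
from h import *
a=grab('top','top1.png');b=grab('scene','scene1.png')
print(np.array(a['T']).round(2),np.array(b['T']).round(2),a['intrinsics'],manip.hold_point_z)
s=manip.get_obs();print(s)
E
```

```text
[[ 0.00000e+00 -9.90000e-01  1.10000e-01  2.90850e+02]
 [-1.00000e+00 -0.00000e+00 -0.00000e+00 -2.63100e+01]
 [ 0.00000e+00 -1.10000e-01 -9.90000e-01  1.11803e+03]
 [ 0.00000e+00  0.00000e+00  0.00000e+00  1.00000e+00]] [[ 7.1000e-01  4.2000e-01 -5.7000e-01  9.4474e+02]
 [ 7.1000e-01 -4.4000e-01  5.5000e-01 -5.5199e+02]
 [-2.0000e-02 -8.0000e-01 -6.0000e-01  6.3403e+02]
 [ 0.0000e+00  0.0000e+00  0.0000e+00  1.0000e+00]] [[475.49524204   0.         281.43860859]
 [  0.         475.49524204 211.41917916]
 [  0.           0.           1.        ]] 18.700000000000003
{'clock': 0.1, 'joints': array([-1.42360016e+00,  2.59166557e-01,  2.08170398e-02,  1.33371126e+00,
       -8.82796263e-06,  1.41818113e+00]), 'qvel': array([-0.0004279 , -0.00130241,  0.00127261,  0.00066706,  0.00122666,
       -0.00113549]), 'effort': array([ 5.78084408e-03, -5.56694019e+01,  3.45070338e+01,  1.16377330e-02,
       -1.32554751e-04, -6.84281773e-06]), 'tool_pos': array([ 162.38305743, -525.20762733,  230.70185556]), 'eef_rot': array([-6.32236320e-04,  9.88784970e-01,  1.49344845e-01, -2.70093653e-06]), 'force': array([ 0.15619578,  0.23067948, -0.04113322]), 'torque': array([-0.0320542 , -0.00591244,  0.02349384]), 'gripper_force': 0.0, 'opening': 85.42924622891753}
```

View pics/top1.png

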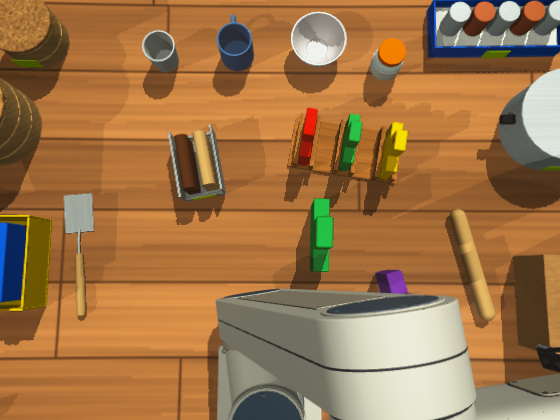

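View pics/scene1.png

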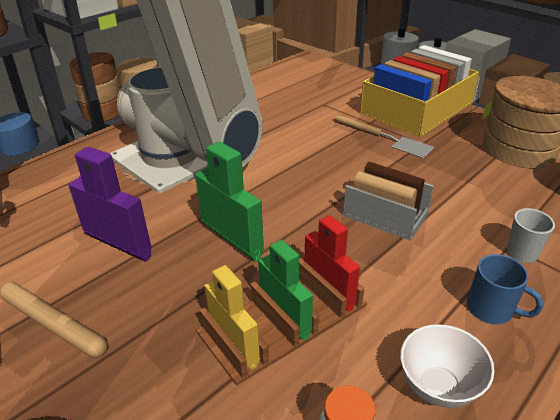

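The top view shows the stand at about px (345,145) with the green board in its middle slot at (350,142). The rack is at (197,162), dark board on the left and pale on the right. The bigger green board at (321,235) and the purple one are look-alikes.

Run:
```python
import cv2, numpy as np
t=cv2.imread('pics/top1.png');s=cv2.imread('pics/scene1.png')
def c(i,x,y,w,h): return cv2.resize(i[y:y+h,x:x+w],(400,300),interpolation=cv2.INTER_CUBIC)
o=np.vstack([np.hstack([c(t,160,120,80,60)*1,c(t,310,110,80,60)*1]),np.hstack([c(s,340,155,100,75),c(s,230,235,100,75)])])
cv2.imwrite('pics/comp.png',o)
```

```text
(no output)
```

View pics/comp.png

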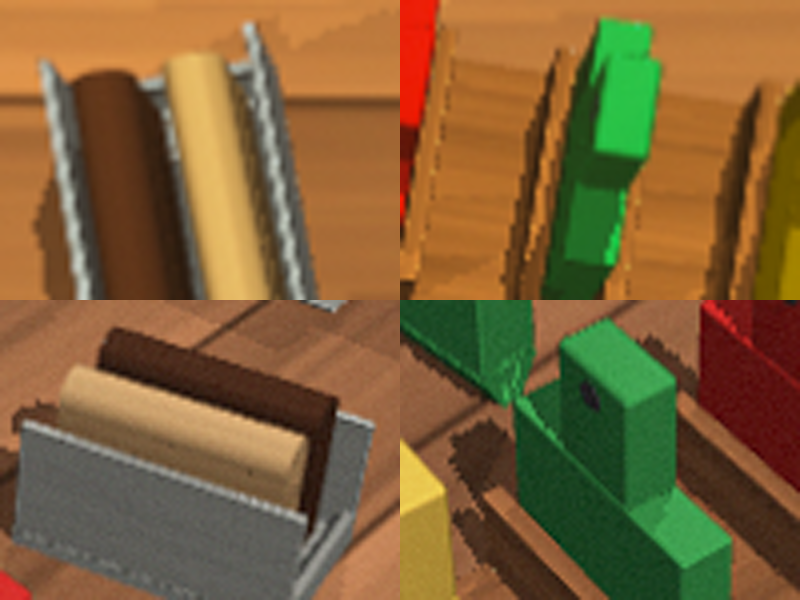

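Run:
```python
from h import *
t=grab('top');s=grab('scene')
def tri(a,b):
    o1,r1=ray(t,*a);o2,r2=ray(s,*b);A=np.stack([r1,-r2],1);k=np.linalg.lstsq(A,o2-o1,rcond=None)[0]
    p,q=o1+k[0]*r1,o2+k[1]*r2;return ((p+q)/2).round(1),np.linalg.norm(p-q).round(1)
print('handle tri');
for a,b in [((352,121),(286.5,261)),((362.4,122.4),(299,254.5)),((359,142),(282,240)),((349.2,140),(270,245.5))]:
    pass
T=[(352,121),(362.4,122.4),(359,142),(349.2,140)];S=[(282,240),(299,254.5),(286.5,261),(270,245.5)]
for a in T: print([str(tri(a,b)) for b in S])
for z in(150,160,170):
  print(z,[at(t,*a,z)[:2].round(1) for a in T],[at(s,*b,z)[:2].round(1) for b in S])
print('blade');
for z in(95,105,115):print(z,[at(s,*b,z)[:2].round(1) for b in [(312.5,295),(300,302),(259,259.5)]])
print('rack z75',[at(s,*b,75)[:2].round(1) for b in [(345.5,186),(416.2,210.5),(433.2,186.2)]],[at(t,*b,75)[:2].round(1) for b in [(168.4,132.4),(210,125),(182,199),(224,193)]])
```

```text
handle tri
['(array([ 578.4, -175.6,  180.1]), np.float64(16.6))', '(array([ 592.9, -171.2,  156.9]), np.float64(4.8))', '(array([ 588.9, -179.4,  148.8]), np.float64(14.1))', '(array([ 574.6, -183.4,  174.2]), np.float64(34.4))']
['(array([ 579.2, -188.7,  187.3]), np.float64(1.0))', '(array([ 593.5, -184.9,  165.3]), np.float64(22.4))', '(array([ 589.6, -192.9,  156.9]), np.float64(4.0))', '(array([ 575.4, -196.4,  181.1]), np.float64(16.4))']
['(array([ 552.8, -177.6,  163.2]), np.float64(22.6))', '(array([ 567.4, -173.6,  140.4]), np.float64(45.6))', '(array([ 562.9, -181.7,  130.6]), np.float64(26.5))', '(array([ 548.5, -185.4,  155.9]), np.float64(4.4))']
['(array([ 552.7, -165. ,  156.3]), np.float64(4.8))', '(array([ 567.4, -160.4,  132.2]), np.float64(27.8))', '(array([ 563. , -168.7,  122.7]), np.float64(8.2))', '(array([ 548.4, -173. ,  149.4]), np.float64(13.7))']
150 [array([ 593.3, -174. ]), array([ 590.4, -195.6]), array([ 548.6, -188.1]), array([ 552.8, -167.8])] [array([ 549., -158.]), array([ 589.2, -163.7]), array([ 585.7, -186.1]), array([ 544.9, -179.1])]
160 [array([ 590.2, -172.5]), array([ 587.3, -193.9]), array([ 545.9, -186.4]), array([ 550.1, -166.3])] [array([ 557.2, -166.1]), array([ 596.6, -171.8]), array([ 593.1, -193.6]), array([ 553.2, -186.8])]
170 [array([ 587.1, -170.9]), array([ 584.2, -192.1]), array([ 543.3, -184.7]), array([ 547.4, -164.8])] [array([ 565.4, -174.2]), array([ 603.9, -179.8]), array([ 600.5, -201.2]), array([ 561.4, -194.5])]
blade
95 [array([ 623.2, -170.2]), array([ 619.2, -193. ]), array([ 510.9, -172.4])]
105 [array([ 629.1, -177.3]), array([ 625.3, -199.7]), array([ 518.9, -179.5])]
115 [array([ 635.1, -184.4]), array([ 631.3, -206.3]), array([ 527. , -186.5])]
rack z75 [array([464.2, 107.5]), array([610.4, 136. ]), array([592. , 228.7])] [array([588.2, 226.5]), array([606., 134.]), array([437.8, 192.3]), array([451.7, 100. ])]
```

Call:
apply_moves --pt "1 0.85 0.1" --pt "1 0.85 0.1" --pt "1 0.85 0.1" --pt "1 0.85 0.1" --pt "1 0.85 0.1" --pt "1 0.85 0.1" --pt "1 0.85 0.1" --pt "1 0.85 0.1" --pt "1 0.85 0.1" --pt "1 0.85 0.1" --pt "1 0.85 0.1" --pt "1 0.85 0.1" --pt "1 0.85 0.1" --pt "1 0.85 0.1" --pt "1 0.85 0.1" --pt "1 0.85 0.1" --pt "1 0.85 0.1" --pt "1 0.85 0.1" --pt "1 0.85 0.1" --pt "1 0.85 0.1" --yaw '[1,1,1,1,1,1,1,1,1,1,1,1,1,1,1,1,1,1,1,1]' --gripper 1

```text
clock: 1.87
tool_pos: [563.3, -184.4, 271.2]
eef_rot: [-0.0, 0.406, 0.914, -0.0]
force: [0.0, 0.1, 0.3]
opening: 85.6
gripper_force: 0.0
```

Call:
apply_moves --pt "0.4 0.25 0" --pt "0 0 0" --pt "0 0 0" --pt "0 0 0" --pt "0 0 0" --pt "0 0 0" --pt "0 0 0" --pt "0 0 0" --pt "0 0 0" --yaw '[1,1,1,1,1,1,0.8,0,0]'

```text
clock: 2.62
tool_pos: [570.4, -180.4, 271.1]
eef_rot: [-0.0, 0.082, 0.997, 0.0]
force: [-0.1, -0.2, -0.6]
opening: 85.5
gripper_force: 0.0
```

Run:
```python
from h import *
w=grab('wrist','w1.png');s=manip.get_obs()
print(s['clock'],s['tool_pos'],s['eef_rot'],s['joints'],w['T'].round(2))
q=s['eef_rot'];print(R.from_quat([q[1],q[2],q[3],q[0]]).as_matrix().round(3))
```

```text
2.6667 [ 570.39509589 -180.46373014  271.13563281] [-1.44899610e-04  8.22674945e-02  9.96610273e-01  3.32667793e-05] [-4.46595585e-01  3.36956147e-01  2.34005358e-01  1.46814003e+00
 -4.10677792e-05 -2.81874426e-01] [[ 1.6000e-01  9.3000e-01  3.2000e-01  4.8755e+02]
 [ 9.9000e-01 -1.6000e-01 -5.0000e-02 -1.6679e+02]
 [ 0.0000e+00  3.3000e-01 -9.5000e-01  4.1368e+02]
 [ 0.0000e+00  0.0000e+00  0.0000e+00  1.0000e+00]]
[[-0.986  0.164 -0.   ]
 [ 0.164  0.986  0.   ]
 [ 0.     0.    -1.   ]]
```

View pics/w1.png

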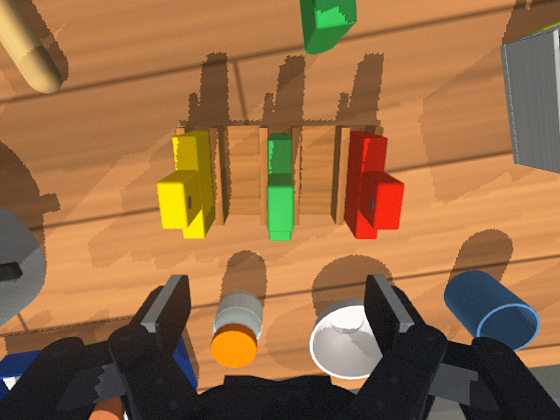

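The wrist view shows the green handle top centred at about px (280,203) and well aligned with the fingers. The red and yellow boards stand either side of it.

Run:
```python
from h import *
w=grab('wrist');im=w['image'].astype(int)
m=((im[...,1]>1.6*im[...,0])&(im[...,1]>1.3*im[...,2])&(im[...,1]>90)); m[:125]=0;m[245:]=0;m[:,:250]=0;m[:,310:]=0
for v in range(128,245,6):
    c=np.where(m[v])[0]
    if len(c): print(v,c.min(),c.max(),im[v,280])
for z in(152,157):
    print(z,[at(w,u,v,z).round(1)[:2] for u,v in [(267,176),(293.5,176),(267,232),(293.5,232)]])
print(at(w,280,205,157), proj(w,[[571,-179,157],[549,-175,157],[593,-183,157]]))
```

```text
134 270 282 [48 87 37]
140 268 290 [ 57 122  54]
146 268 290 [ 60 130  57]
152 268 290 [ 60 128  59]
158 268 290 [ 58 126  58]
164 268 290 [ 58 129  58]
170 268 290 [ 56 125  57]
176 270 290 [60 97 49]
182 269 291 [55 98 44]
188 267 293 [ 68 196  89]
194 267 293 [ 72 207  91]
200 267 293 [ 71 211  95]
206 267 293 [ 73 212  94]
212 268 293 [ 76 215 100]
218 268 292 [ 75 211  99]
224 268 292 [ 80 216 100]
230 268 292 [ 76 211  96]
236 270 289 [ 77 214  99]
152 [array([ 541.3, -184.5]), array([ 545. , -161.8]), array([ 592.8, -193.6]), array([ 596.8, -169.5])]
157 [array([ 540.2, -184.1]), array([ 543.9, -161.9]), array([ 590.8, -193.1]), array([ 594.8, -169.5])]
[ 567.5087005  -177.38470306  157.        ] [[278.82880672 209.01957995]
 [279.26594425 184.22778505]
 [278.41487209 232.5046426 ]]
```

Call:
apply_moves --pt "0.03 0.12 -0.6" --pt "0 0 -1" --pt "0 0 -1" --pt "0 0 -1" --pt "0 0 -1" --pt "0 0 -1" --pt "0 0 -1" --pt "0 0 -0.75" --pt "0 0 -0.5" --pt "0 0 0" --pt "0 0 0" --pt "0 0 0" --yaw '[0,0,0,0,0,0,0,0,0,0,0,0]'

```text
clock: 3.72
tool_pos: [571.6, -178.3, 115.3]
eef_rot: [0.001, 0.081, 0.997, -0.0]
force: [0.1, -0.1, 0.1]
opening: 85.2
gripper_force: 0.0
```

Call:
apply_moves --pt "0 0 0" --pt "0 0 0" --pt "0 0 0" --pt "0 0 0" --pt "0 0 0" --pt "0 0 0" --pt "0 0 0" --pt "0 0 0" --pt "0 0 0" --pt "0 0 0" --pt "0 0 0" --pt "0 0 0" --yaw '[0,0,0,0,0,0,0,0,0,0,0,0]' --gripper 0 --grip_force 60

```text
clock: 4.72
tool_pos: [571.3, -178.1, 114.6]
eef_rot: [0.0, 0.081, 0.997, -0.0]
force: [-0.1, -0.2, 4.7]
opening: 22.9
gripper_force: 60.0
```

Call:
apply_moves --pt "0 0 0.3" --pt "0 0 0.6" --pt "0 0 1" --pt "0 0 1" --pt "0 0 1" --pt "0 0 1" --pt "0 0 1" --pt "0 0 1" --pt "0 0 1" --pt "0 0 0.7" --pt "0 0 0" --yaw '[0,0,0,0,0,0,0,0,0,0,0]'

```text
clock: 5.63
tool_pos: [571.4, -178.3, 288.7]
eef_rot: [0.001, 0.081, 0.997, -0.001]
force: [-0.1, 0.4, -4.3]
opening: 23.5
gripper_force: 59.4
```

Call:
apply_moves --pt "-0.05 0.5 0" --pt "-0.05 1 0" --pt "-0.05 1 0" --pt "-0.05 1 0" --pt "-0.05 1 0" --pt "-0.05 1 0" --pt "-0.05 1 0" --pt "-0.05 1 0" --pt "-0.05 1 0" --pt "-0.05 1 0" --pt "-0.05 1 0" --pt "-0.05 1 0" --pt "-0.05 1 0" --pt "-0.05 1 0" --pt "-0.05 1 0" --pt "-0.05 1 0" --pt "-0.05 1 0" --pt "-0.05 0.5 0" --pt "0 0 0" --pt "0 0 0" --yaw '[0,0.2,0.2,0.2,0.2,0.2,0.2,0.2,0.2,0.2,0.2,0.2,0.2,0.2,0.2,0.2,0.2,0.3,0,0]'

```text
clock: 7.3
tool_pos: [552.4, 162.3, 285.2]
eef_rot: [-0.001, -0.095, 0.996, -0.0]
force: [0.3, -0.5, -5.0]
opening: 23.1
gripper_force: 59.8
```

Run:
```python
from h import *
w=grab('wrist','w2.png');s=manip.get_obs()
print(s['clock'],s['tool_pos'],s['eef_rot'],s['force'],s['torque'],s['opening'])
```

```text
7.35 [552.64062048 161.66791325 285.44147519] [-7.32324094e-04 -9.39722185e-02  9.95574521e-01 -2.42893817e-04] [ 0.05478486  0.93896253 -3.46732355] [-0.03679185 -0.02049529  0.05802774] 23.121539817907625
```

View pics/w2.png

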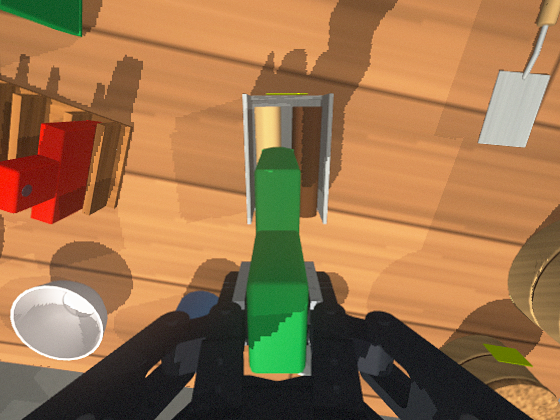

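The wrist view shows the held board from above, hanging straight. The rack is beyond it, its wall tops running from (247,95) to (251,222) and from (330,95) to (325,222). The gap is near column 287 at rows 105–150, with pale on the left and dark on the right.

```bash
python3 - <<'E'
from h import *
w=grab('wrist');im=w['image'].astype(int);s=manip.get_obs()
for v in (116,128,140): print(v,' '.join('%d:%d/%d/%d'%(u,*im[v,u]) for u in range(242,334)) if v==128 else ' '.join('%d:%d/%d'%(u,im[v,u,0],im[v,u,2]) for u in range(246,334,1)))
q=s['eef_rot'];Rm=R.from_quat([q[1],q[2],q[3],q[0]]).as_matrix();yaw=np.arctan2(-Rm[1,0],-Rm[0,0]);print('yaw',yaw,s['tool_pos'])
c=np.array([[247,95],[330,95],[251,222],[325,222]])
print([at(w,*p,75).round(1)[:2] for p in c])
p=s['tool_pos'];L=np.array([np.cos(yaw),np.sin(yaw),0]);print('foot near end proj',proj(w,[p+L*-55+[0,0,-106+0],p+L*-55+[0,0,-90]]))
E
python3 - <<'E'
import cv2
i=cv2.imread('pics/w2.png')[85:235,215:355]
cv2.imwrite('pics/c2.png',cv2.resize(i,None,fx=4,fy=4,interpolation=cv2.INTER_CUBIC))
E
```

```text
116 246:220/210 247:176/168 248:102/88 249:82/61 250:84/70 251:84/70 252:95/81 253:117/106 254:124/109 255:178/103 256:223/106 257:230/116 258:233/116 259:236/124 260:238/124 261:240/128 262:243/131 263:246/134 264:248/137 265:249/139 266:248/138 267:248/140 268:247/136 269:247/135 270:248/135 271:247/137 272:246/136 273:244/131 274:240/126 275:237/125 276:229/113 277:219/106 278:196/94 279:168/82 280:144/71 281:128/94 282:120/115 283:125/117 284:122/113 285:125/115 286:124/114 287:122/114 288:121/111 289:123/113 290:124/116 291:127/117 292:101/89 293:65/32 294:72/32 295:79/33 296:88/44 297:96/39 298:104/46 299:110/38 300:111/43 301:114/46 302:119/47 303:99/38 304:75/36 305:78/37 306:85/39 307:79/33 308:83/33 309:86/45 310:85/39 311:86/33 312:87/36 313:88/38 314:88/36 315:91/38 316:93/42 317:92/39 318:87/37 319:89/40 320:85/36 321:84/43 322:81/60 323:86/77 324:90/76 325:90/82 326:86/76 327:80/69 328:104/98 329:138/131 330:142/136 331:143/139 332:135/115 333:123/57
128 242:210/140/86 243:181/120/72 244:189/175/162 245:211/214/208 246:212/213/201 247:202/200/190 248:142/140/132 249:81/
[... 1743 characters left out ...]
/111 290:126/116 291:110/96 292:74/51 293:71/33 294:77/37 295:84/38 296:93/33 297:99/40 298:111/47 299:114/46 300:115/43 301:122/48 302:100/42 303:71/27 304:78/38 305:83/38 306:85/43 307:83/34 308:83/33 309:85/41 310:80/32 311:85/33 312:86/36 313:88/38 314:88/36 315:91/35 316:86/37 317:86/35 318:85/34 319:85/34 320:83/44 321:85/67 322:88/81 323:87/80 324:88/76 325:94/83 326:88/77 327:108/100 328:138/132 329:141/136 330:142/137 331:129/106 332:129/56 333:139/58
yaw 0.18751873083721282 [552.80151992 161.34592984 285.67964322]
[array([463.4, 111.6]), array([446.8, 199.1]), array([606.3, 139.1]), array([589.3, 228.4])]
foot near end proj [[276.88311323 146.53327121]
 [276.86597091 149.07184064]]
```

View pics/c2.png

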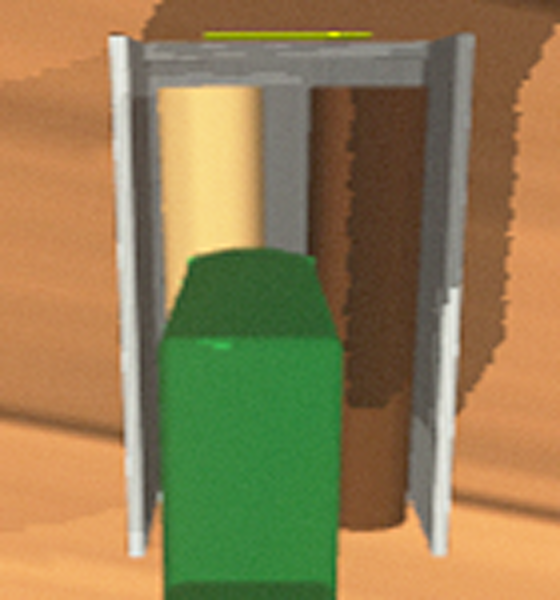

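Run:
```python
from h import *
w=grab('wrist');s=manip.get_obs();print(w['intrinsics'][0])
p=s['tool_pos'];y=0.195;L=np.array([np.cos(y),np.sin(y)]);N=np.array([-L[1],L[0]])
f=lambda q:(np.round((q[:2]-p[:2])@L,1),np.round((q[:2]-p[:2])@N,1))
for v,a,b in((116,280.7,292.2),(128,281,292),(140,281.2,291.7)):
    print(v,f(at(w,a,v,84)),f(at(w,b,v,84)))
print('lo foot',f(at(w,278.1,148,195)),'rack c',f(np.array([526.4,169.5])))
for v,a,b in((116,247.2,328.7),(140,248.5,327.5)): print('wall inner tops',f(at(w,a,v,75)),f(at(w,b,v,75)))
for v,a,b in((116,255.2,321.7),(140,256.2,320.5)): print('outer sides',f(at(w,a,v,84)),f(at(w,b,v,84)))
print(s['eef_rot'],p)
```

```text
[306.73677933   0.         276.99061395]
116 (np.float64(-75.8), np.float64(4.5)) (np.float64(-75.7), np.float64(16.8))
128 (np.float64(-63.4), np.float64(4.8)) (np.float64(-63.3), np.float64(16.7))
140 (np.float64(-50.8), np.float64(4.9)) (np.float64(-50.7), np.float64(16.4))
lo foot (np.float64(-55.7), np.float64(1.2)) rack c (np.float64(-24.4), np.float64(13.3))
wall inner tops (np.float64(-75.9), np.float64(-32.2)) (np.float64(-75.2), np.float64(57.2))
wall inner tops (np.float64(-50.2), np.float64(-31.7)) (np.float64(-49.5), np.float64(57.1))
outer sides (np.float64(-76.0), np.float64(-22.8)) (np.float64(-75.4), np.float64(48.3))
outer sides (np.float64(-51.0), np.float64(-22.5)) (np.float64(-50.4), np.float64(48.0))
[-3.13341208e-04 -9.34109740e-02  9.95627576e-01 -1.47864350e-04] [552.94867121 161.17572918 285.92289443]
```

Call:
apply_moves --pt "-0.6 0.1 0" --pt "-0.69 0.14 -0.6" --pt "0 0 -0.9" --pt "0 0 -0.9" --pt "0 0 -0.6" --pt "0 0 0" --pt "0 0 0" --pt "0 0 0" --pt "0 0 0" --yaw '[0.07,0,0,0,0,0,0,0,0]' --grip_force 90

```text
clock: 8.2
tool_pos: [527.8, 166.5, 227.3]
eef_rot: [0.001, -0.097, 0.995, 0.0]
force: [-1.1, 0.5, -3.7]
opening: 23.1
gripper_force: 90.2
```

Run:
```python
from h import *
w=grab('wrist');s=manip.get_obs();print(s['clock'],s['tool_pos'],s['eef_rot'],s['force'],s['opening'])
i=cv2.cvtColor(w['image'],cv2.COLOR_RGB2BGR)[70:220,190:360]
cv2.imwrite('pics/c3.png',cv2.resize(i,None,fx=4,fy=4,interpolation=cv2.INTER_CUBIC))
np.save('w3.npy',w['image'])
```

```text
8.25 [527.72509814 166.57883516 227.25464576] [ 7.99604227e-04 -9.72470720e-02  9.95259949e-01  3.05386646e-05] [ 0.05807101  0.24444347 -3.9284679 ] 23.06226698663802
```

View pics/c3.png

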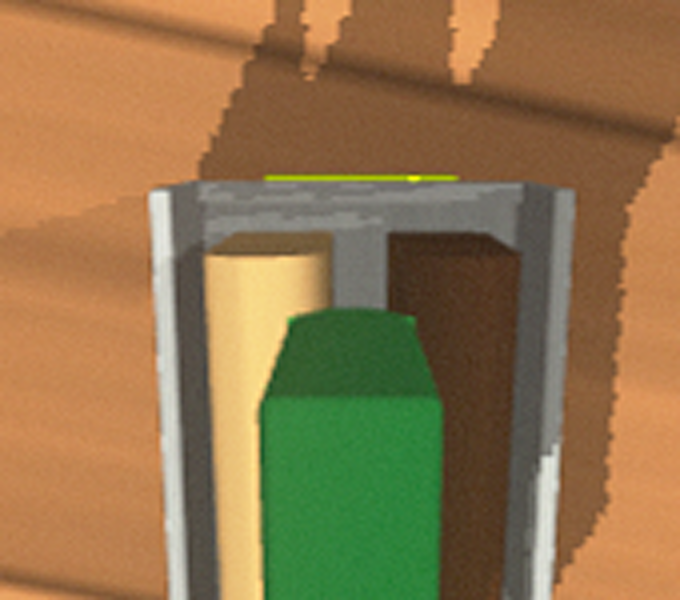

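The crop shows the foot centred at about column 277.9 and the gap at about 279.75, so I shift roughly 1.8 mm toward +y and then lower it slowly.

Call:
apply_moves --pt "-0.02 0.09 0" --pt "0 0 -0.5" --pt "0 0 -0.5" --pt "0 0 -0.3" --pt "0 0 -0.3" --pt "0 0 -0.3" --pt "0 0 -0.3" --pt "0 0 -0.3" --pt "0 0 0" --yaw '[0,0,0,0,0,0,0,0,0]'

```text
clock: 9.0
tool_pos: [526.3, 168.4, 174.9]
eef_rot: [-0.001, -0.097, 0.995, -0.0]
force: [0.3, -0.3, -4.6]
opening: 23.1
gripper_force: 90.6
```

Call:
apply_moves --pt "0 0 -0.25" --pt "0 0 -0.25" --pt "0 0 -0.25" --pt "0 0 -0.25" --pt "0 0 0" --yaw '[0,0,0,0,0]'

```text
clock: 9.42
tool_pos: [526.4, 168.5, 155.1]
eef_rot: [-0.001, -0.097, 0.995, -0.0]
force: [0.0, -0.7, -4.7]
opening: 23.0
gripper_force: 90.3
```

Run:
```python
from h import *
s=manip.get_obs();a=grab('scene');w=grab('wrist')
i=cv2.cvtColor(a['image'],cv2.COLOR_RGB2BGR)[100:240,330:450]
j=cv2.cvtColor(w['image'],cv2.COLOR_RGB2BGR)[70:210,200:350]
o=np.hstack([cv2.resize(i,(360,420),interpolation=2),cv2.resize(j,(440,420),interpolation=2)])
cv2.imwrite('pics/c4.png',o);print(s['tool_pos'],s['force'],s['torque'])
```

```text
[526.40038612 168.45858793 155.11784212] [ 0.04268294 -0.68918255 -4.73311606] [ 0.00837296 -0.01542407 -0.01590114]
```

View pics/c4.png

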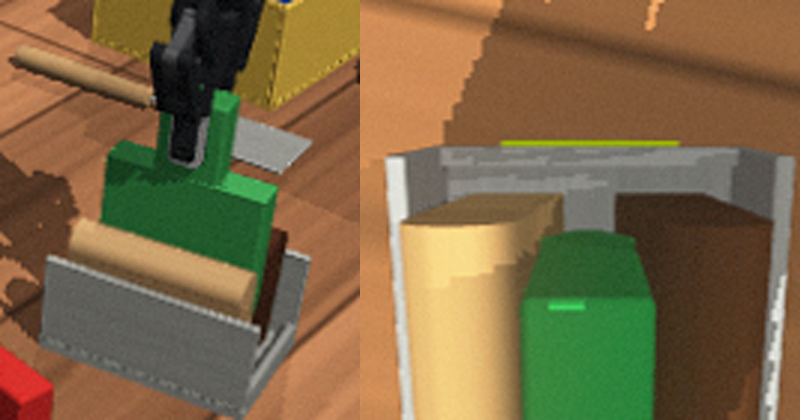

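The crop shows the board going in between the two, which are leaning apart. I keep lowering.

Call:
apply_moves --pt "0 0 -0.25" --pt "0 0 -0.25" --pt "0 0 -0.25" --pt "0 0 -0.25" --pt "0 0 -0.2" --pt "0 0 -0.2" --pt "0 0 0" --yaw '[0,0,0,0,0,0,0]'

```text
clock: 10.1
tool_pos: [527.2, 168.7, 128.2]
eef_rot: [0.001, -0.097, 0.995, 0.0]
force: [1.3, 2.1, -3.5]
opening: 23.2
gripper_force: 91.1
```

Call:
apply_moves --pt "0 0 -0.15" --pt "0 0 -0.15" --pt "0 0 0" --yaw '[0,0,0]'

```text
clock: 10.35
tool_pos: [526.5, 168.3, 121.3]
eef_rot: [-0.001, -0.097, 0.995, -0.0]
force: [-0.2, -0.2, -4.7]
opening: 23.2
gripper_force: 90.4
```

Call:
apply_moves --pt "0 0 -0.1" --pt "0 0 -0.1" --pt "0 0 0" --yaw '[0,0,0]'

```text
clock: 10.6
tool_pos: [526.3, 168.3, 117.4]
eef_rot: [-0.001, -0.097, 0.995, -0.0]
force: [-0.7, -0.3, -5.4]
opening: 23.2
gripper_force: 90.6
```

Call:
apply_moves --pt "0 0 -0.1" --pt "0 0 0" --pt "0 0 0" --yaw '[0,0,0]'

```text
clock: 10.85
tool_pos: [526.6, 168.4, 116.0]
eef_rot: [-0.0, -0.097, 0.995, -0.0]
force: [-0.1, -2.1, -4.4]
opening: 23.1
gripper_force: 90.6
```

Call:
apply_moves --pt "0 0 -0.1" --pt "0 0 0" --pt "0 0 0" --yaw '[0,0,0]'

```text
clock: 11.1
tool_pos: [527.0, 168.5, 114.7]
eef_rot: [0.0, -0.097, 0.995, -0.0]
force: [-1.4, -0.8, 2.0]
opening: 23.0
gripper_force: 91.1
```

Call:
apply_moves --pt "0 0 -0.05" --pt "0 0 0" --pt "0 0 0" --yaw '[0,0,0]'

```text
clock: 11.35
tool_pos: [527.0, 168.5, 114.7]
eef_rot: [0.001, -0.097, 0.995, -0.0]
force: [-3.2, -1.9, 11.0]
opening: 23.0
gripper_force: 92.7
```

Run:
```python
from h import *
s=manip.get_obs();a=grab('scene');w=grab('wrist')
i=cv2.cvtColor(a['image'],cv2.COLOR_RGB2BGR)[100:240,330:450]
j=cv2.cvtColor(w['image'],cv2.COLOR_RGB2BGR)[70:210,200:350]
o=np.hstack([cv2.resize(i,(360,420),interpolation=2),cv2.resize(j,(440,420),interpolation=2)])
cv2.imwrite('pics/c5.png',o);print(s['tool_pos'],s['force'],s['torque'])
```

```text
[527.02991184 168.52524527 114.66426722] [-3.22867461 -1.85937131 10.9906884 ] [-0.51688089  1.00733853 -0.01822617]
```

View pics/c5.png

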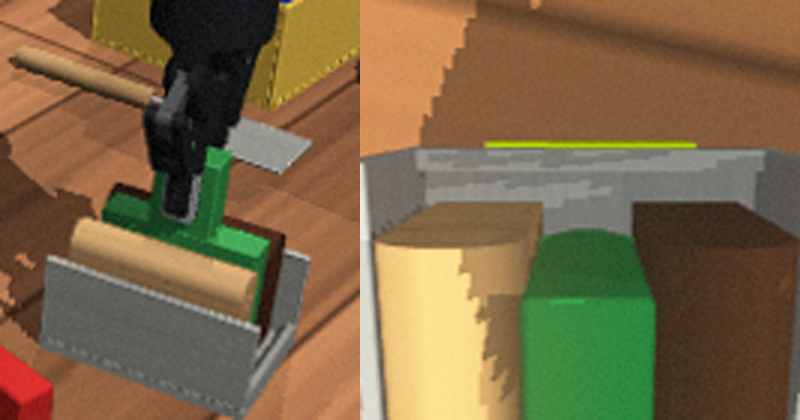

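The foot is on the floor: the force stopped the arm at TCP z 114.7, where 115.6 was expected. All three boards stand upright, so I release.

Call:
apply_moves --pt "0 0 0.05" --pt "0 0 0" --pt "0 0 0" --pt "0 0 0" --pt "0 0 0" --pt "0 0 0" --pt "0 0 0" --pt "0 0 0" --pt "0 0 0" --yaw '[0,0,0,0,0,0,0,0,0]' --gripper 1

```text
clock: 12.2
tool_pos: [526.9, 168.5, 114.2]
eef_rot: [-0.0, -0.097, 0.995, 0.0]
force: [1.2, 0.2, -0.4]
opening: 85.6
gripper_force: 0.0
```

Call:
apply_moves --pt "0 0 0.3" --pt "0 0 0.6" --pt "0 0 1" --pt "0 0 1" --pt "0 0 1" --pt "0 0 1" --pt "0 0 1" --pt "0 0 1" --pt "0 0 1" --pt "0 0 0" --pt "0 0 0" --pt "0 0 0" --yaw '[0,0,0,0,0,0,0,0,0,0,0,0]'

```text
clock: 13.2
tool_pos: [526.6, 168.5, 271.9]
eef_rot: [-0.0, -0.097, 0.995, -0.0]
force: [0.2, -0.1, 0.1]
opening: 85.3
gripper_force: 0.0
```

Run:
```python
from h import *
s=manip.get_obs();a=grab('scene');w=grab('wrist')
i=cv2.cvtColor(a['image'],cv2.COLOR_RGB2BGR)[100:240,330:450]
j=cv2.cvtColor(w['image'],cv2.COLOR_RGB2BGR)[70:280,170:390]
o=np.hstack([cv2.resize(i,(360,420),interpolation=2),cv2.resize(j,(440,420),interpolation=2)])
cv2.imwrite('pics/c6.png',o);print(s['tool_pos'],s['force'],s['opening'])
```

```text
[526.64184401 168.48529307 271.86387214] [ 0.15595444 -0.08148828  0.14335222] 85.33902042965751
```

View pics/c6.png

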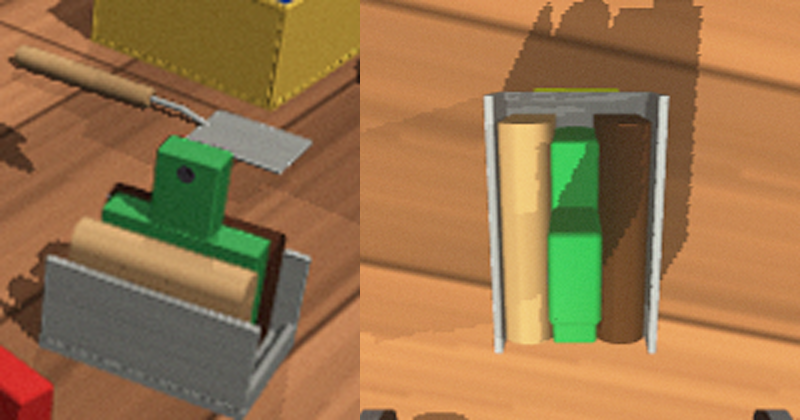

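All three boards stand upright in the rack, with green in the middle and the gripper well clear.

```bash
python3 -c "
from plant import order
print(order.hand_in())"
```

```text
the job is handed in; nothing more can be done
None
```

The green board stands in the rack between the pale and dark boards, its foot on the floor. I held it until it touched down, then released it; all three boards are upright, and the job was handed in at about 13 s (no verdict came back).

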